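# Put the swapped lids back on their own lacquer jars

### The job

The lids of the red, the blue and the green lacquer jar have been put on the wrong jars: give each of these three jars the lid of its own colour, seated properly and flat in its mouth. The lacquer scratches easily, so never lay a lid on the bench: use the felt-topped turntable as the resting place on the way, set lids down instead of dropping them, and leave all four jars standing where they are (the black one already has its own lid).

Things in the scene. Friction and masses are not known exactly. Their poses are not given: they have to be found in the camera images.
- lid_red: Red lid with a thin white ring, round, about 60 g. Origin: centre of its plug's underside, z up. From there up: black tapered plug 12 mm tall (radius 19 mm below, 23.5 mm above), plate of radius 35 mm from 12 to 19 mm, straight knob of radius 11 mm from 19 to 49 mm (the grip; rounded above 45 mm). At the start it sits in the mouth of a jar of another colour.
- lid_blue: Blue lid with a thin white ring, otherwise the same as lid_red. At the start it sits in the mouth of a jar of another colour.
- lid_green: Green lid with a thin yellow ring, otherwise the same as lid_red. At the start it sits in the mouth of a jar of another colour.
- jar_red: Red loose jar with white blossoms, round, about 0.45 kg. Origin: centre of its underside, on the bench, z up. 100 mm tall, largest radius 52 mm, shoulder sloping in to a neck of radius 31 mm. Mouth open, 27 mm in radius, rim at z = 100 mm. A lid seated properly has its plate on the rim and its plug in the mouth: its origin on the jar's axis (3 mm of play) at z = 88 mm, knob top at 137 mm.
- jar_blue: Blue loose jar with white wave arcs, the same shape and size as jar_red.
- jar_green: Green loose jar with yellow scale arcs, the same shape and size as jar_red.
- jar_black: Black loose jar with gold blossoms and its own black lid in place (lid and jar are one piece); outer shape as the others, 137 mm tall with the knob. Not to be moved.
- wheel: Banding wheel (decorator's turntable), its heavy foot fixed to the bench; aluminium head of radius 66 mm with a flat grey felt pad of radius 57 mm, empty at the start. Origin: centre of the foot's underside; the felt is at z = 58 mm. The head turns about the vertical axis with a little friction. A lid set down upright on it stands on its plug, its origin at z = 58 mm.
Not all that is in view belongs to the job. What is shaped like the lid_red but purple is not meant. What is shaped like the lid_blue but purple is not meant.

How it is judged:
By the outcome, as a careful person would: the job done as asked, in the order asked, and still so for the second after the job is handed in, with the robot touching nothing.
It also fails if it takes over 112 s, if anything falls off the work surface, if the arm or the gripper's body presses on something with over 40 N, if the wrist force passes 120 N, or if a joint passes its speed limit or range.

### The arm

A 7-joint arm with a two-finger parallel gripper is mounted at the origin on the work surface. World frame = base frame: x ahead of the robot, y to its left, z up, the work surface at z = 0. Lengths are in m, angles in rad, forces in N, time in s.
With the tool pointing down it reaches from about 0.425 to 0.925 m from the base axis. Payload 6.8 kg.
Tool frame: the origin (TCP) lies between the finger pads; the fingertips stand 14 mm ahead of it and the grasp point (between the pads) lies 5 mm behind it; z points along the fingers, y is the direction in which the jaws open and shut (so a half turn about z gives the same grasp; the last joint's range is limited). The gripper opens to 85 mm and grips with 20 to 120 N. Pads are 22 mm wide; open, the fingers measure 114 mm over their backs; the gripper's body (76 mm by 85 mm) begins 54 mm behind the grasp point. The pads swing forward as they close: fully open they stand 13 mm farther back than shut.
Start: joints at [-1.219, 0.477, 0.022, 1.555, -0.011, 1.109, -0.083], TCP at [0.3, 0.605, 0.245] pointing down, gripper open.
Joint ranges: [-2.96, 2.96], [-0.34, 2.1], [-1.41, 1.46], [0.24, 2.44], [-1.37, 4.51], [0.17, 1.92], [-2.96, 2.96]. Speed limits (rad/s): [2.39, 2.39, 3.14, 3.14, 3.14, 3.14, 3.14].

### API

Orientations are given as a unit quaternion [w, x, y, z].
In Python, from station import bot gives the robot as it stands.
- The arm moves only by the shell command python3 -m crank 'ROWS' [FORCE]. ROWS is JSON, a list of rows, each a list of 3 entries, a list of its own where there are three numbers: the shift along the tool's x, y, z in m, then the turn, a rotation vector about the tool's x, y, z in degrees, then the finger opening in m, from 0 to 0.0854. A call has 1 to 10 rows; each row shifts and turns the commanded pose from where the row before left it, along the tool's axes as they then stand; what a row does not reach is not made up. A row lasts 1/8 s, in which the tool goes at most 62.5 mm and 10.7 degrees, less where a joint would pass 70% of its speed; a pose out of reach is approached as far as the arm can. A call is refused whole if a number of a shift passes 0.0625 or a number of a turn 10.7, either way. A call with a gripper value outside its range is refused whole. The fingers move at their own pace and stop on an object; FORCE is the grip in N (left out, the last holds). Time passes only in rows, so rows that do not move let the fingers close. It gives the time, the measured TCP pose, the force and the opening at its end, in the units of the state.
- bot.get_obs(): the state, without advancing time (a new reading comes with each control period).
- bot.read_camera(name): name is "side" or "top" or "wrist"; returns (picture, depth): 480x640x3 uint8, red, green, blue; 480x640 float32, m along the optical axis (not along the pixel's ray), 0 where there is no reading.
- bot.calibration(name): a dict with "fx", "fy", "cx", "cy" (pixels), "D" ([k1, k2, p1, p2, k3] as OpenCV has them; the pictures are not rectified), "extrinsics" (4x4, takes a point from camera to world coordinates). Camera axes: x right, y down, z forward; pixel columns grow to the right and rows downward; lengths in m; the calibration is good to about 2 mm. A picture is of the moment at which its call begins: read the wrist's pose just before it. calibration takes no time and is no camera call; for the wrist camera it gives the pose at the moment of the call.
- bot.hand_in(): hands the job in, once; it reports no verdict.
The state is a dict: "t": time; "q": joint angles; "joint_vel": joint speeds; "joint_torque": joint torques, N m; "eef_pos": TCP position; "tool_rot": TCP orientation; "contact_force": force on the tool from outside, world axes, zero at the start; "torque": the same for the moment, N m; "gripper_width": opening from 0.0 (shut) to 1.0 (fully open).
Only numpy, scipy, OpenCV 4.12 (cv2) and the standard library are available. Lean on these libraries where they do the work, as an engineer would, in place of code of your own. Each camera call takes 0.05 s, during which the arm holds its last target.

## Working session

There is one attempt and no reset: what is moved stays moved. The work goes in short steps, Python scripts to look and compute and a shell command to move; the robot and the scene stay as the last step left them, time stands still between calls to the robot, and variables do not carry over. Pictures are saved under pics/ and viewed, and the job is handed in when it is done.

```bash
ls; mkdir -p pics
python3 - <<'E'
from station import bot
import cv2
o=bot.get_obs()
for k,v in o.items(): print(k,v)
for n in ["side","top","wrist"]:
    p,d=bot.read_camera(n); cv2.imwrite(f"pics/{n}0.png",p[...,::-1])
    import numpy as np; np.save(f"pics/{n}0_d.npy",d)
    c=bot.calibration(n); print(n,c)
E
```

```text
pics
t 0.0
q [-1.21909567  0.47781101  0.02233134  1.55643158 -0.01150278  1.10929573
 -0.08307775]
joint_vel [ 6.31645071e-04 -2.16357103e-03  1.68444556e-03  4.22987931e-04
  2.63866703e-03 -9.15621043e-05 -1.64873503e-03]
joint_torque [-1.44731484e-04 -5.96435058e+01  1.60755884e+00 -2.81201953e+01
  1.23981637e-02  9.26314853e-03  4.45819062e-07]
eef_pos [0.29930293 0.60439379 0.2443266 ]
tool_rot [-1.43783931e-04  2.27855910e-01  9.73694438e-01 -8.97375678e-04]
contact_force [0.34729931 0.4129338  0.69682979]
torque [0.03092571 0.02301877 0.05336149]
gripper_width 0.9966291827078032
side {'fx': 597.3667549187655, 'fy': 597.3667549187655, 'cx': 316.37299884009775, 'cy': 240.28320523274903, 'D': array([-0.0980962,  0.       ,  0.       ,  0.       ,  0.       ]), 'extrinsics': array([[ 0.91190009, -0.20661565,  0.35460993,  0.13010497],
       [-0.41015857, -0.48917385,  0.76972651, -0.75721985],
       [ 0.01442836, -0.84735997, -0.53082286,  0.61458088],
       [ 0.        ,  0.        ,  0.        ,  1.        ]])}
top {'fx': 489.02424386431625, 'fy': 489.02424386431625, 'cx': 314.97019521168386, 'cy': 238.80059332025996, 'D': array([0.0119794, 0.       , 0.       , 0.       , 0.       ]), 'extrinsics': array([[-0.00668513, -0.99801988,  0.06254297,  0.43332659],
       [-0.99994032,  0.00721228,  0.00820659, -0.00631298],
       [-0.00864142, -0.06248438, -0.99800853,  0.96852334],
       [ 0.        ,  0.        ,  0.        ,  1.        ]])}
wrist {'fx': 405.2117331072378, 'fy': 405.2117331072378, 'cx': 318.25440233146963, 'cy': 242.19197937403985, 'D': array([-0.05169405,  0.        ,  0.        ,  0.        ,  0.        ]), 'extrinsics': array([[ 0.44431599,  0.85145474,  0.27858235,  0.22645274],
       [ 0.89586718, -0.42148795, -0.14060549,  0.64076862],
       [-0.00230011,  0.31204605, -0.95006419,  0.37341515],
       [ 0.        ,  0.        ,  0.        ,  1.        ]])}
```

View pics/top0.png

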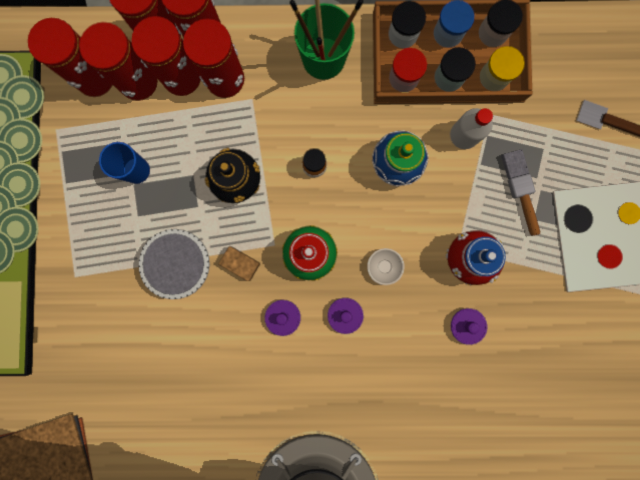

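View pics/side0.png

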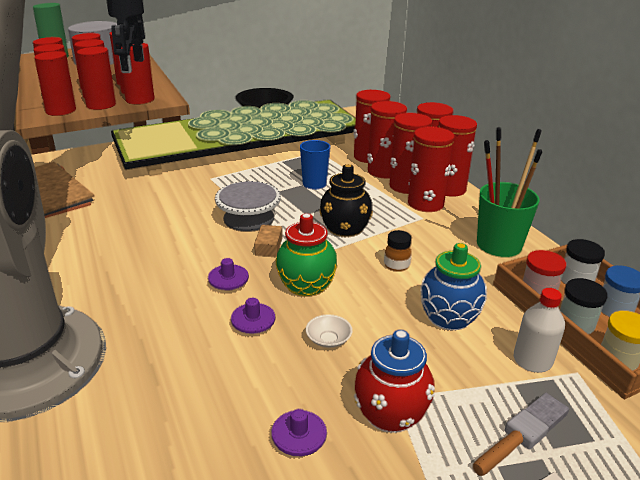

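View pics/wrist0.png

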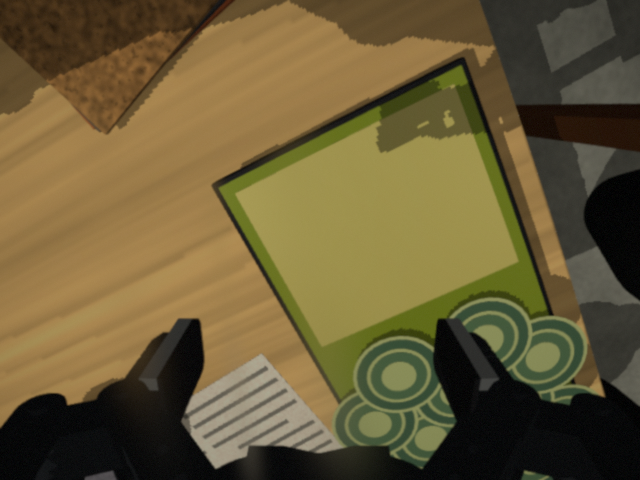

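The top image shows the red lid on the green jar (308,252), the green lid on the blue jar (405,150), the blue lid on the red jar (487,256) and the empty wheel (174,263). Possible mix-ups are the purple lids (282,318), (345,316) and (469,326), the black jar (232,172), the red cans and the paint pots. None of those gets touched. Next I'll crop in close.

Run:
```python
import cv2,numpy as np
t=cv2.imread('pics/top0.png');s=cv2.imread('pics/side0.png')
def crop(im,u,v,r,n):
    c=cv2.resize(im[v-r:v+r,u-r:u+r],(390,390),interpolation=cv2.INTER_CUBIC)
    return c
T=[(308,252),(405,155),(480,256)]; S=[(306,240),(458,265),(398,355)]
a=np.hstack([crop(t,u,v,33,0) for u,v in T]);b=np.hstack([crop(s,u,v,39,0) for u,v in S])
im=np.vstack([a,b]);cv2.imwrite('pics/crops.png',cv2.resize(im,(800,533)))
```

```text
(no output)
```

View pics/crops.png

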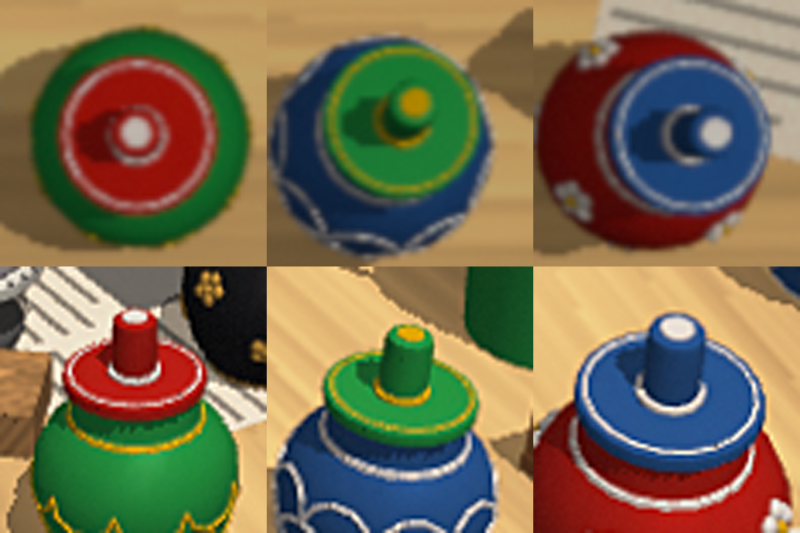

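```bash
cat > h.py <<'E'
import numpy as np,cv2
from station import bot
def ray(n,uv,c=None):
    c=c or bot.calibration(n)
    K=np.array([[c['fx'],0,c['cx']],[0,c['fy'],c['cy']],[0,0,1.]])
    p=cv2.undistortPoints(np.array(uv,float).reshape(-1,1,2),K,c['D']).reshape(-1,2)
    d=np.c_[p,np.ones(len(p))]
    E=c['extrinsics'];return E[:3,3],d@E[:3,:3].T
def tri(obs): # list of (origin,dir)
    A=np.zeros((3,3));b=np.zeros(3)
    for o,d in obs:
        d=d/np.linalg.norm(d);P=np.eye(3)-np.outer(d,d);A+=P;b+=P@o
    x=np.linalg.solve(A,b)
    r=[np.linalg.norm((np.eye(3)-np.outer(d,d)/(d@d))@(x-o)) for o,d in obs]
    return x,max(r)
def cloud(n,d,c=None):
    v,u=np.mgrid[0:480,0:640]
    o,r=ray(n,np.c_[u.ravel(),v.ravel()],c)
    X=o+r*d.reshape(-1,1);X[d.ravel()==0]=np.nan
    return X.reshape(480,640,3)
def atz(n,uv,z,c=None):
    o,r=ray(n,uv,c);return o+r*((z-o[2])/r[:,2])[:,None]
E
python3 - <<'E'
from h import *
top=dict(red=(308.2,251.7),green=(408.2,147),blue=(491.5,255.4))
side=dict(red=(306.5,215.4),green=(460.6,245.4),blue=(401.3,333.9))
D={n:cloud(n,np.load(f'pics/{n}0_d.npy')) for n in('top','side')}
for k in top:
    o1,d1=ray('top',top[k]);o2,d2=ray('side',side[k])
    x,r=tri([(o1,d1[0]),(o2,d2[0])])
    print(k,x.round(4),r.round(4),'depth',*[D[n][int(round(p[1])),int(round(p[0]))].round(4) for n,p in(('top',top[k]),('side',side[k]))])
    # plate points from both depth clouds
    for n in D:
        P=D[n].reshape(-1,3);m=(abs(P[:,2]-.107)<.004)&(np.hypot(*(P[:,:2]-x[:2]).T)<.045)
        Q=P[m][:,:2].astype(np.float32);print('  plate',n,m.sum(),cv2.minEnclosingCircle(Q), np.median(P[m][:,2]))
for n in D:
    P=D[n].reshape(-1,3);w=atz('top',(174,263),.058)[0]
    m=(abs(P[:,2]-.058)<.006)&(np.hypot(*(P[:,:2]-w[:2]).T)<.09)
    print('wheel',n,w,m.sum(),cv2.minEnclosingCircle(P[m][:,:2].astype(np.float32)),np.median(P[m][:,2]),P[m].mean(0))
E
```

```text
red [0.4647 0.0117 0.1365] 0.0012 depth [0.463  0.0125 0.1375] [0.4651 0.0117 0.1372]
  plate top 1062 ((0.4645877778530121, 0.0128230731934309), 0.0347544327378273) 0.1073494663711651
  plate side 665 ((0.46410712599754333, 0.008447069674730301), 0.03666321188211441) 0.10714229861379787
green [ 0.6432 -0.1613  0.1362] 0.0006 depth [ 0.6417 -0.16    0.1398] [ 0.6425 -0.1639  0.1388]
  plate top 1008 ((0.6425970792770386, -0.1617347002029419), 0.03529016673564911) 0.10715063163944716
  plate side 810 ((0.6423538327217102, -0.16523458063602448), 0.036501556634902954) 0.10706120015484871
blue [ 0.456  -0.2988  0.1362] 0.0009 depth [ 0.4558 -0.2986  0.1379] [ 0.4547 -0.3016  0.1388]
  plate top 1043 ((0.45577487349510193, -0.29815828800201416), 0.035040125250816345) 0.10712358325411075
  plate side 1450 ((0.4545898139476776, -0.30093273520469666), 0.036194734275341034) 0.1076305638891179
wheel top [0.44712334 0.26405126 0.058     ] 3837 ((0.44670602679252625, 0.2664063274860382), 0.06587714701890945) 0.057958214273938546 [0.44628935 0.26563125 0.05770126]
wheel side [0.44712334 0.26405126 0.058     ] 1645 ((0.4462853968143463, 0.2628122866153717), 0.0689518079161644) 0.05766874262903432 [0.44340209 0.25506303 0.05715782]
```

Two views agree on the heights (knob tops about 0.137 m) and positions: red lid (0.4645, 0.012), green lid (0.643, -0.1615), blue lid (0.456, -0.2985), wheel (0.4465, 0.265). First I square the tool to world axes, so tool x = -X, y = +Y, z = -Z, and then approach.

```bash
python3 -m crank '[[[0,0,0.005],[0,0,-8.78],0.05],[[0,0,0.01],[0,0,-8.78],0.05],[[0,0,0.01],[0,0,-8.78],0.05],[[-0.01,-0.03,0],[0,0,0],0.05],[[-0.015,-0.055,0],[0,0,0],0.05],[[-0.015,-0.06,0],[0,0,0],0.05],[[-0.015,-0.06,0],[0,0,0],0.05],[[-0.015,-0.06,0],[0,0,0],0.05],[[-0.015,-0.06,0],[0,0,0],0.05],[[-0.015,-0.06,0],[0,0,0],0.05]]' 30
```

```text
t: 1.4
eef_pos: [0.3997, 0.2178, 0.2203]
tool_rot: [0.0, 0.0, 1.0, 0.0]
contact_force: [2.3, -0.4, 0.3]
gripper_width: 0.585
```

```bash
python3 -m crank '[[[-0.015,-0.06,0],[0,0,0],0.05],[[-0.015,-0.06,0],[0,0,0],0.05],[[-0.015,-0.055,0],[0,0,0],0.05],[[-0.01,-0.02,0],[0,0,0],0.05],[[0,0,0],[0,0,0],0.05]]'
python3 - <<'E'
from station import bot
print(bot.get_obs())
E
```

```text
t: 2.02
eef_pos: [0.4548, 0.0232, 0.2203]
tool_rot: [0.0, 0.002, 1.0, -0.0]
contact_force: [0.1, 0.6, 1.0]
gripper_width: 0.585
{'t': 2.025, 'q': array([-0.38776887,  0.13948944,  0.21954954,  2.09911163, -0.03803809,
        0.90659993,  1.41994504]), 'joint_vel': array([-0.03610534, -0.00402089, -0.04801955,  0.01135193, -0.00804168,
        0.00275106, -0.02562505]), 'joint_torque': array([  1.46942016, -33.00455332,   2.37127773, -24.92456496,
         0.16369666,  -0.03599528,   0.31117961]), 'eef_pos': array([0.45477593, 0.02321012, 0.22028989]), 'tool_rot': array([ 5.32450824e-05,  2.00981033e-03,  9.99997966e-01, -1.61612548e-04]), 'contact_force': array([0.11029787, 0.59674739, 0.9936195 ]), 'torque': array([-0.02848354, -0.00842821,  0.00470715]), 'gripper_width': 0.585471730205543}
```

```bash
python3 -m crank '[[[-0.0095,-0.011,0.03],[0,0,0],0.05],[[0,0,0.02],[0,0,0],0.05],[[0,0,0],[0,0,0],0.05]]'
python3 - <<'E'
from h import *
p,d=bot.read_camera('wrist');cv2.imwrite('pics/w1.png',p[...,::-1])
E
```

```text
t: 2.4
eef_pos: [0.4625, 0.015, 0.169]
tool_rot: [-0.002, -0.001, 1.0, -0.0]
contact_force: [-0.1, 0.1, -0.1]
gripper_width: 0.585
```

View pics/w1.png

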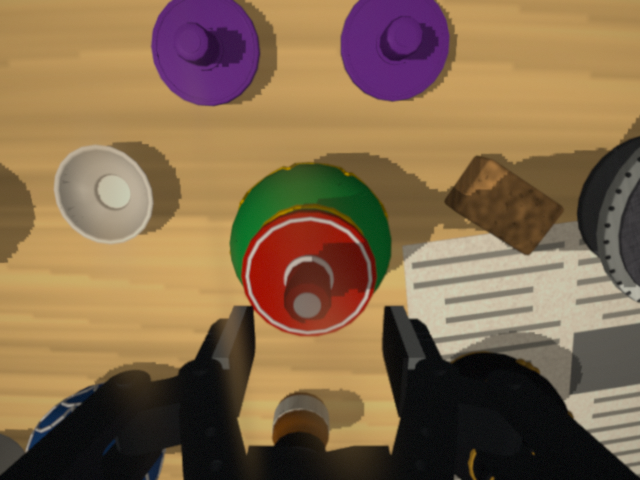

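```bash
python3 - <<'E'
from h import *
c=bot.calibration('wrist');print(bot.get_obs()['eef_pos'],atz('wrist',(306.5,305),.137,c), atz('wrist',(310,273),.107,c))
E
python3 -m crank '[[[0,0,0],[0,0,0],0.05],[[0,0,0],[0,0,0],0.05]]'
```

```text
[0.46330367 0.01500159 0.1700096 ] [[0.46437669 0.01013426 0.137     ]] [[0.46142257 0.01111472 0.107     ]]
t: 2.7
eef_pos: [0.4645, 0.0143, 0.1711]
tool_rot: [0.001, -0.0, 1.0, 0.0]
contact_force: [0.3, 0.7, -0.4]
gripper_width: 0.586
```

```bash
python3 -m crank '[[[0,-0.0035,0.016],[0,0,0],0.05],[[0,0,0.02],[0,0,0],0.05],[[0,0,0.01],[0,0,0],0.05],[[0,0,0],[0,0,0],0.035],[[0,0,0],[0,0,0],0.02],[[0,0,0],[0,0,0],0.01],[[0,0,0],[0,0,0],0.01],[[0,0,0],[0,0,0],0.01]]' 30
python3 - <<'E'
from h import *
p,d=bot.read_camera('wrist');cv2.imwrite('pics/w2.png',p[...,::-1])
print(bot.get_obs()['eef_pos'],bot.get_obs()['gripper_width'])
E
```

```text
t: 3.7
eef_pos: [0.4645, 0.0105, 0.1249]
tool_rot: [0.001, 0.0, 1.0, 0.0]
contact_force: [-1.7, -1.0, 5.8]
gripper_width: 0.247
[0.46448039 0.01045188 0.1248849 ] 0.24451199413239533
```

View pics/w2.png

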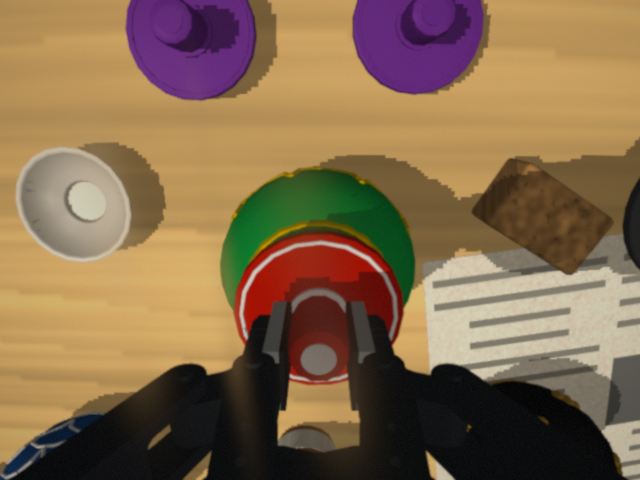

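Red lid gripped (opening about 21 mm). Lifting it now.

```bash
python3 -m crank '[[[0,0,-0.005],[0,0,0],0.01],[[0,0,-0.01],[0,0,0],0.01],[[0,0,-0.015],[0,0,0],0.01],[[0,0,-0.025],[0,0,0],0.01],[[0,0,-0.02],[0,0,0],0.01],[[0,0.02,-0.01],[0,0,0],0.01],[[0,0.04,0],[0,0,0],0.01],[[0.005,0.05,0],[0,0,0],0.01],[[0.005,0.05,0],[0,0,0],0.01],[[0.005,0.045,0],[0,0,0],0.01]]'; python3 -m crank '[[[0.003,0.03,0],[0,0,0],0.01],[[0,0.02,0],[0,0,0],0.01],[[0,0,0],[0,0,0],0.01]]'
python3 - <<'E'
from h import *
p,d=bot.read_camera('wrist');cv2.imwrite('pics/w3.png',p[...,::-1])
p,d=bot.read_camera('top');cv2.imwrite('pics/t3.png',p[...,::-1])
p,d2=bot.read_camera('side');cv2.imwrite('pics/s3.png',p[...,::-1])
np.save('pics/t3d.npy',d);np.save('pics/s3d.npy',d2)
print(bot.get_obs())
E
```

```text
t: 5.0
eef_pos: [0.4488, 0.2172, 0.2105]
tool_rot: [0.001, -0.0, 1.0, 0.0]
contact_force: [0.1, 0.1, -0.7]
gripper_width: 0.245
t: 5.38
eef_pos: [0.4461, 0.2663, 0.2097]
tool_rot: [0.0, -0.001, 1.0, 0.0]
contact_force: [-0.2, -1.3, -0.8]
gripper_width: 0.248
{'t': 5.525, 'q': array([-0.7188524 ,  0.26061708,  0.07631216,  1.96868833, -0.02394048,
        0.91372281,  0.93805554]), 'joint_vel': array([ 0.00438485, -0.00045586,  0.00078817,  0.00539533, -0.00144492,
       -0.00344945, -0.00185808]), 'joint_torque': array([-6.59762453e-01, -4.23849070e+01,  8.80121849e-01, -2.53329170e+01,
       -2.56670133e-02, -1.60778436e-02,  1.27675452e-03]), 'eef_pos': array([0.4464154 , 0.26363711, 0.2093499 ]), 'tool_rot': array([-2.02925917e-05,  1.13438099e-03,  9.99999256e-01, -4.48113317e-04]), 'contact_force': array([-0.08897908, -0.63202619, -0.85329325]), 'torque': array([ 0.01431119, -0.01560948,  0.01435436]), 'gripper_width': 0.24526421967381604}
```

View pics/w3.png

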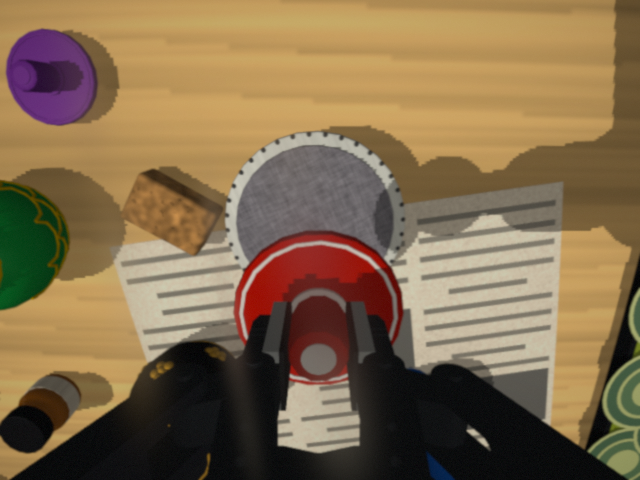

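View pics/s3.png

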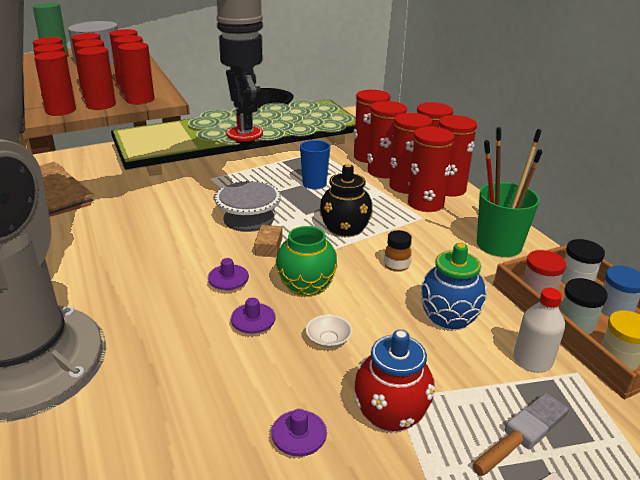

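View pics/t3.png

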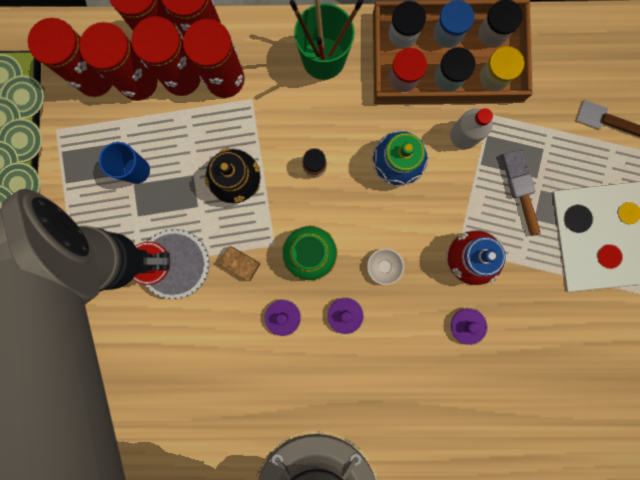

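The red lid hangs level over the wheel; the green jar (309,252) is open and hasn't moved. Lowering to just above the felt.

```bash
python3 -m crank '[[[0,0,0.02],[0,0,0],0.01],[[0,0,0.03],[0,0,0],0.01],[[0,0,0.03],[0,0,0],0.01],[[0,0,0.02],[0,0,0],0.01],[[0,0,0.008],[0,0,0],0.01],[[0,0,0],[0,0,0],0.01],[[0,0,0],[0,0,0],0.01]]';python3 -m crank '[[[0,0,0.002],[0,0,0],0.01],[[0,0,0.002],[0,0,0],0.01],[[0,0,0],[0,0,0],0.01]]';python3 -m crank '[[[0,0,0.001],[0,0,0],0.01],[[0,0,0],[0,0,0],0.01]]'
```

```text
t: 6.4
eef_pos: [0.4467, 0.2655, 0.1022]
tool_rot: [0.001, 0.0, 1.0, 0.0]
contact_force: [-0.1, 0.3, -0.4]
gripper_width: 0.247
t: 6.78
eef_pos: [0.4459, 0.2654, 0.0973]
tool_rot: [-0.0, -0.0, 1.0, 0.0]
contact_force: [-0.4, 0.4, 0.0]
gripper_width: 0.246
t: 7.02
eef_pos: [0.446, 0.2654, 0.0962]
tool_rot: [-0.0, 0.0, 1.0, -0.0]
contact_force: [-0.5, 0.2, -0.5]
gripper_width: 0.248
```

```bash
python3 -m crank '[[[0,0,0.001],[0,0,0],0.01],[[0,0,0],[0,0,0],0.01]]';python3 -m crank '[[[0,0,0.001],[0,0,0],0.01],[[0,0,0],[0,0,0],0.01]]'
```

```text
t: 7.28
eef_pos: [0.446, 0.2654, 0.0952]
tool_rot: [-0.0, 0.0, 1.0, -0.0]
contact_force: [0.3, -0.8, -0.3]
gripper_width: 0.243
t: 7.52
eef_pos: [0.4461, 0.2655, 0.095]
tool_rot: [0.0, 0.0, 1.0, 0.0]
contact_force: [-2.0, -2.1, 6.6]
gripper_width: 0.248
```

6.6 N of contact, so the lid is on the felt. Releasing and backing off.

```bash
python3 -m crank '[[[0,0,0],[0,0,0],0.025],[[0,0,0],[0,0,0],0.032],[[0,0,0],[0,0,0],0.045],[[0,0,-0.01],[0,0,0],0.05],[[0,0,-0.02],[0,0,0],0.05],[[0,0,-0.03],[0,0,0],0.05],[[0,-0.02,-0.035],[0,0,0],0.05],[[-0.015,-0.04,-0.02],[0,0,0],0.05],[[-0.025,-0.05,0],[0,0,0],0.05],[[-0.025,-0.055,0],[0,0,0],0.05]]'
python3 - <<'E'
from h import *
p,d=bot.read_camera('wrist');cv2.imwrite('pics/w4.png',p[...,::-1])
p,d=bot.read_camera('top');cv2.imwrite('pics/t4.png',p[...,::-1])
np.save('pics/t4d.npy',d)
E
```

```text
t: 8.78
eef_pos: [0.5119, 0.0996, 0.2106]
tool_rot: [0.001, -0.001, 1.0, 0.001]
contact_force: [0.4, 0.6, 0.3]
gripper_width: 0.584
```

View pics/t4.png

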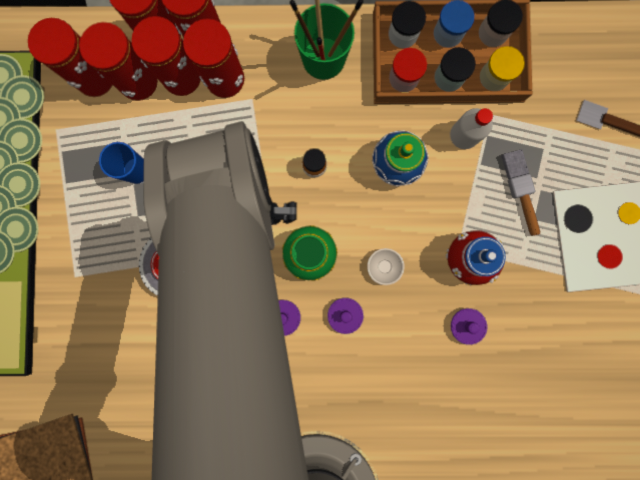

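```bash
python3 -m crank '[[[-0.02,-0.05,0],[0,0,0],0.05],[[-0.025,-0.05,0],[0,0,0],0.05],[[-0.025,-0.05,0],[0,0,0],0.05],[[-0.025,-0.05,0],[0,0,0],0.05],[[-0.02,-0.04,0.01],[0,0,0],0.05],[[-0.015,-0.02,0.02],[0,0,0],0.05],[[0,0,0.01],[0,0,0],0.05],[[0,0,0],[0,0,0],0.05],[[0,0,0],[0,0,0],0.05]]'
python3 - <<'E'
from h import *
c=bot.calibration('wrist')
p,d=bot.read_camera('wrist');cv2.imwrite('pics/w5.png',p[...,::-1])
print(bot.get_obs()['eef_pos'])
np.save('pics/w5E.npy',c['extrinsics'])
P=cloud('top',np.load('pics/t3d.npy')).reshape(-1,3)
m=(abs(P[:,2]-.1)<.004)&(np.hypot(P[:,0]-.4645,P[:,1]-.012)<.045)
print(m.sum(),cv2.minEnclosingCircle(P[m][:,:2].astype(np.float32)),P[m].mean(0))
E
```

```text
t: 10.0
eef_pos: [0.6411, -0.1579, 0.1701]
tool_rot: [0.0, -0.001, 1.0, 0.0]
contact_force: [0.4, -0.5, 0.3]
gripper_width: 0.584
[ 0.64123592 -0.15818667  0.17028391]
229 ((0.4654770791530609, 0.013120634481310844), 0.030988816171884537) [0.46505403 0.01318063 0.10002435]
```

View pics/w5.png

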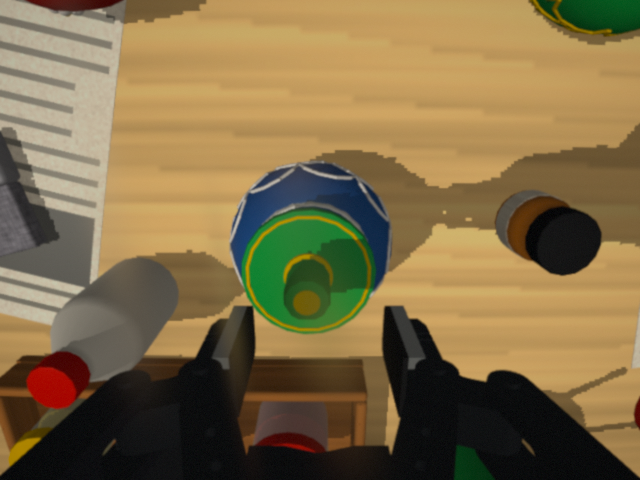

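```bash
python3 -m crank '[[[-0.001,-0.0035,0.015],[0,0,0],0.05],[[0,0,0.02],[0,0,0],0.05],[[0,0,0.01],[0,0,0],0.05],[[0,0,0],[0,0,0],0.035],[[0,0,0],[0,0,0],0.02],[[0,0,0],[0,0,0],0.01],[[0,0,0],[0,0,0],0.01],[[0,0,0],[0,0,0],0.01]]' 30
python3 - <<'E'
from h import *
p,d=bot.read_camera('wrist');cv2.imwrite('pics/w6.png',p[...,::-1])
print(bot.get_obs()['eef_pos'],bot.get_obs()['contact_force'])
E
```

```text
t: 11.05
eef_pos: [0.6421, -0.1631, 0.1245]
tool_rot: [0.0, 0.0, 1.0, -0.0]
contact_force: [-0.7, 0.1, -1.0]
gripper_width: 0.246
[ 0.64202295 -0.16313346  0.12446158] [-0.29508303  0.01878589 -0.69644484]
```

View pics/w6.png

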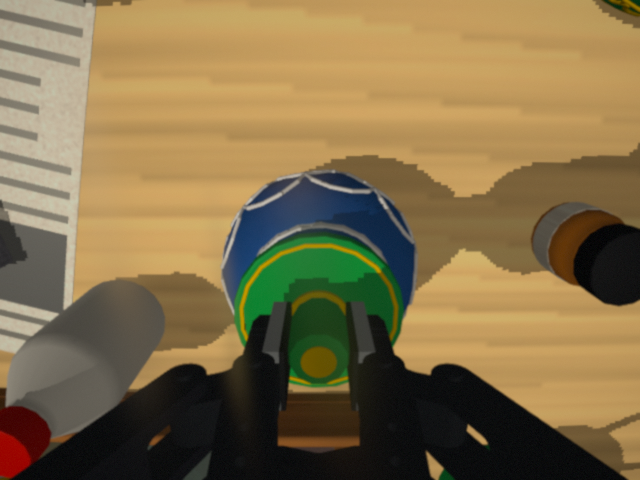

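Green lid gripped. Lifting, then carrying it to the open green jar.

```bash
python3 -m crank '[[[0,0,-0.005],[0,0,0],0.01],[[0,0,-0.01],[0,0,0],0.01],[[0,0,-0.015],[0,0,0],0.01],[[0,0,-0.025],[0,0,0],0.01],[[0.01,0.01,-0.02],[0,0,0],0.01],[[0.03,0.03,-0.005],[0,0,0],0.01],[[0.04,0.04,0],[0,0,0],0.01],[[0.04,0.04,0],[0,0,0],0.01],[[0.035,0.03,0],[0,0,0],0.01],[[0.015,0.015,0],[0,0,0],0.01]]'; python3 -m crank '[[[0.008,0.009,0],[0,0,0],0.01],[[0,0,0],[0,0,0],0.01],[[0,0,0],[0,0,0],0.01]]'
python3 - <<'E'
from h import *
p,d=bot.read_camera('wrist');cv2.imwrite('pics/w7.png',p[...,::-1])
c=bot.calibration('wrist');np.savez('pics/w7.npz',d=d,E=c['extrinsics'])
p,d=bot.read_camera('side');cv2.imwrite('pics/s7.png',p[...,::-1])
print(bot.get_obs()['eef_pos'])
E
```

```text
t: 12.35
eef_pos: [0.4703, 0.0035, 0.2054]
tool_rot: [0.0, -0.001, 1.0, 0.0]
contact_force: [0.6, -0.5, -0.4]
gripper_width: 0.245
t: 12.72
eef_pos: [0.4649, 0.0101, 0.2046]
tool_rot: [0.0, 0.001, 1.0, -0.0]
contact_force: [-0.4, 0.7, -0.2]
gripper_width: 0.248
[0.46466493 0.01010168 0.20433877]
```

View pics/w7.png

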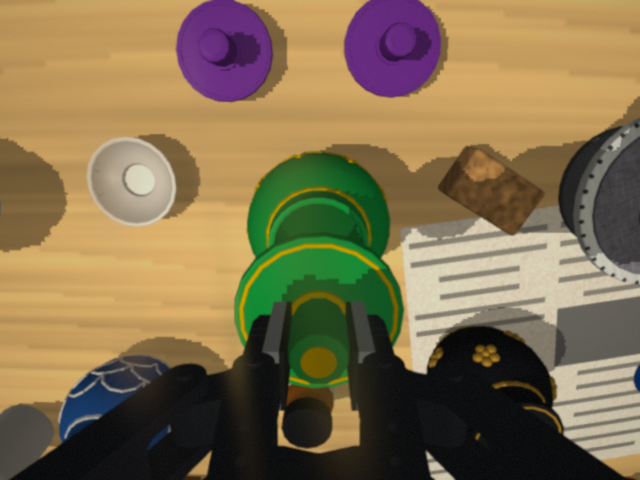

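View pics/s7.png

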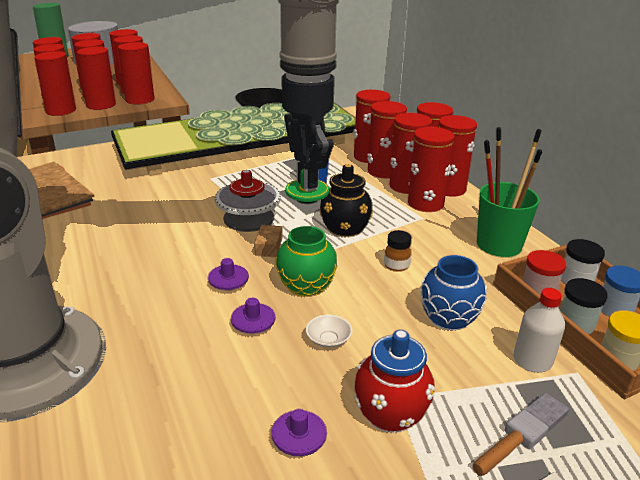

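The red lid stands upright on the wheel (247,185). The green lid is lined up laterally with the jar mouth: both at u≈319 in the wrist view. Lowering.

```bash
python3 -m crank '[[[0,0,0.015],[0,0,0],0.01],[[0,0,0.025],[0,0,0],0.01],[[0,0,0.02],[0,0,0],0.01],[[0,0,0.005],[0,0,0],0.01],[[0,0,0.004],[0,0,0],0.01],[[0,0,0.003],[0,0,0],0.01],[[0,0,0.002],[0,0,0],0.01],[[0,0,0.002],[0,0,0],0.01],[[0,0,0],[0,0,0],0.01]]';python3 -m crank '[[[0,0,0.0015],[0,0,0],0.01],[[0,0,0],[0,0,0],0.01]]';python3 -m crank '[[[0,0,0.001],[0,0,0],0.01],[[0,0,0],[0,0,0],0.01]]'
```

```text
t: 13.95
eef_pos: [0.464, 0.0109, 0.1283]
tool_rot: [0.0, 0.0, 1.0, 0.0]
contact_force: [-0.3, -0.1, -0.7]
gripper_width: 0.249
t: 14.2
eef_pos: [0.464, 0.0109, 0.1267]
tool_rot: [-0.0, 0.0, 1.0, 0.0]
contact_force: [-1.0, 0.2, -1.0]
gripper_width: 0.243
t: 14.45
eef_pos: [0.4639, 0.0109, 0.1257]
tool_rot: [-0.0, 0.0, 1.0, 0.0]
contact_force: [-0.1, -0.8, 0.3]
gripper_width: 0.244
```

```bash
python3 -m crank '[[[0,0,0.001],[0,0,0],0.01],[[0,0,0],[0,0,0],0.01]]';python3 -m crank '[[[0,0,0.0007],[0,0,0],0.01],[[0,0,0],[0,0,0],0.01]]'
```

```text
t: 14.7
eef_pos: [0.4639, 0.0109, 0.1247]
tool_rot: [-0.0, 0.0, 1.0, 0.0]
contact_force: [-0.3, -0.1, 0.7]
gripper_width: 0.24
t: 14.95
eef_pos: [0.464, 0.0109, 0.1242]
tool_rot: [0.0, 0.0, 1.0, 0.0]
contact_force: [-0.1, 1.0, 1.8]
gripper_width: 0.247
```

Contact is at the grasp height (0.1242), so the lid is seated. Releasing and moving on towards the blue lid.

```bash
python3 -m crank '[[[0,0,0],[0,0,0],0.025],[[0,0,0],[0,0,0],0.032],[[0,0,0],[0,0,0],0.045],[[0,0,-0.01],[0,0,0],0.05],[[0,0,-0.02],[0,0,0],0.05],[[0,0,-0.03],[0,0,0],0.05],[[0,-0.02,-0.025],[0,0,0],0.05],[[0,-0.04,0],[0,0,0],0.05],[[0,-0.05,0],[0,0,0],0.05],[[0,-0.055,0],[0,0,0],0.05]]';python3 -m crank '[[[0,-0.055,0],[0,0,0],0.05],[[0,-0.045,0.01],[0,0,0],0.05],[[0.005,-0.03,0.015],[0,0,0],0.05],[[0.004,-0.011,0.015],[0,0,0],0.05],[[0,0,0],[0,0,0],0.05],[[0,0,0],[0,0,0],0.05]]'
python3 - <<'E'
from h import *
p,d=bot.read_camera('wrist');cv2.imwrite('pics/w8.png',p[...,::-1])
p,d=bot.read_camera('side');cv2.imwrite('pics/s8.png',p[...,::-1])
p,d=bot.read_camera('top');cv2.imwrite('pics/t8.png',p[...,::-1]);np.save('pics/t8d.npy',d)
print(bot.get_obs()['eef_pos'])
P=cloud('top',d).reshape(-1,3)
for n,x,y,z in(('greenlid',.4645,.012,.107),('bluemouth',.643,-.1615,.1),('redwheel',.4465,.265,.077)):
    m=(abs(P[:,2]-z)<.004)&(np.hypot(P[:,0]-x,P[:,1]-y)<.045)
    print(n,m.sum(),cv2.minEnclosingCircle(P[m][:,:2].astype(np.float32)),P[m].mean(0),P[m][:,2].std())
E
```

```text
t: 16.2
eef_pos: [0.4642, -0.1552, 0.2101]
tool_rot: [0.001, -0.001, 1.0, 0.0]
contact_force: [0.6, -0.4, -0.1]
gripper_width: 0.584
t: 16.95
eef_pos: [0.4556, -0.2936, 0.1694]
tool_rot: [0.0, -0.001, 1.0, 0.0]
contact_force: [0.6, -0.6, 0.1]
gripper_width: 0.586
[ 0.45581321 -0.29400259  0.16967119]
greenlid 1074 ((0.46478456258773804, 0.013893771916627884), 0.03489895910024643) [0.46462272 0.01383602 0.10738757] 0.0014696354580491112
bluemouth 248 ((0.6436513066291809, -0.16090355813503265), 0.031218644231557846) [ 0.64378262 -0.16087405  0.09978091] 0.0016849612607728929
redwheel 969 ((0.4464896619319916, 0.2676391899585724), 0.03493804112076759) [0.44642882 0.26625809 0.07753321] 0.001555505672821118
```

View pics/w8.png

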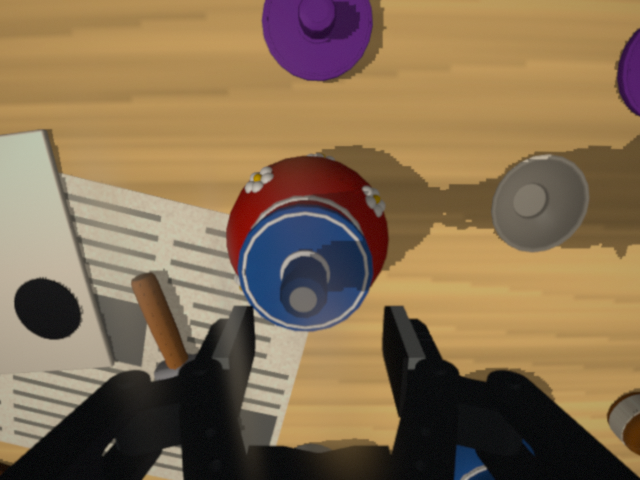

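View pics/s8.png

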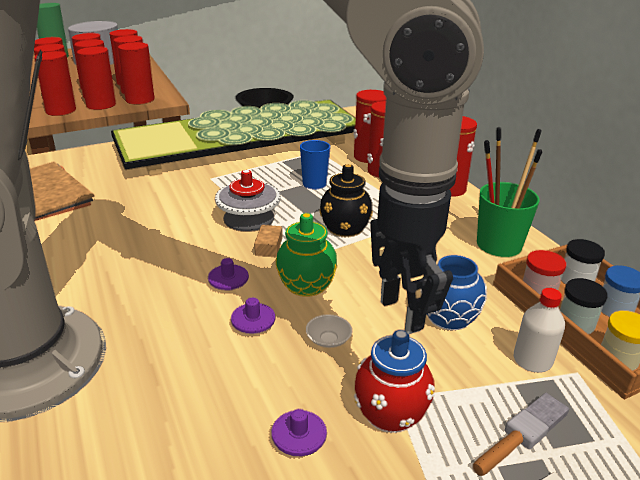

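View pics/t8.png

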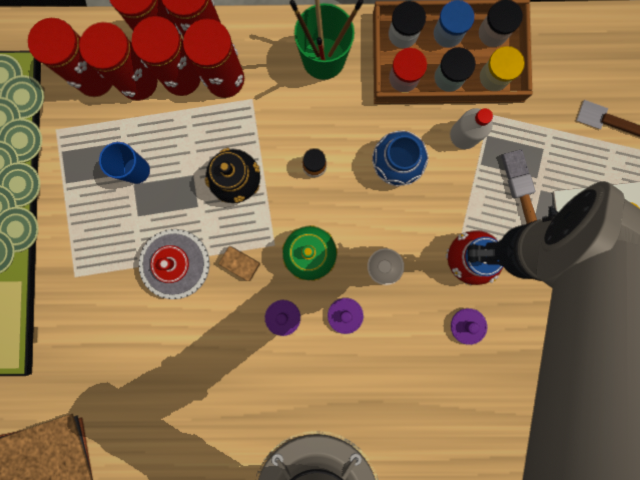

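The green lid is flat at 0.1074 m on its jar (309,252), and the red lid is on the wheel (169,263). Now gripping the blue lid.

```bash
python3 -m crank '[[[0.001,-0.0047,0.015],[0,0,0],0.05],[[0,0,0.02],[0,0,0],0.05],[[0,0,0.01],[0,0,0],0.05],[[0,0,0],[0,0,0],0.035],[[0,0,0],[0,0,0],0.02],[[0,0,0],[0,0,0],0.01],[[0,0,0],[0,0,0],0.01],[[0,0,0],[0,0,0],0.01]]' 30
python3 - <<'E'
from h import *
p,d=bot.read_camera('wrist');cv2.imwrite('pics/w9.png',p[...,::-1])
print(bot.get_obs()['eef_pos'],bot.get_obs()['contact_force'])
E
```

```text
t: 18.1
eef_pos: [0.4542, -0.2998, 0.1244]
tool_rot: [0.0, -0.0, 1.0, -0.0]
contact_force: [-0.3, -0.8, 0.8]
gripper_width: 0.246
[ 0.45415697 -0.29988026  0.12438093] [-0.51611161 -0.65301615  1.44251323]
```

View pics/w9.png

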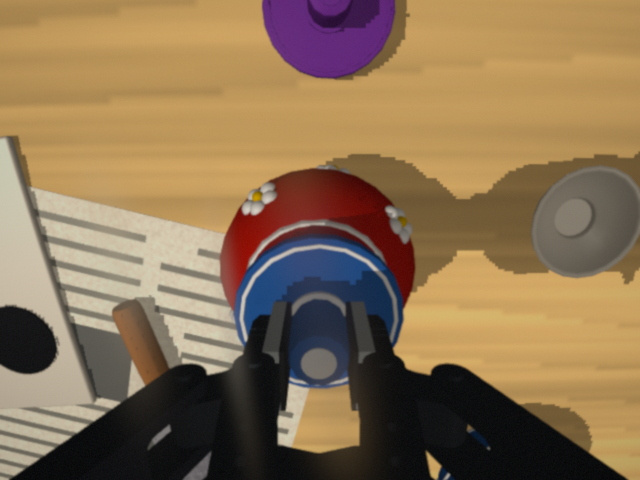

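```bash
python3 -m crank '[[[0,0,-0.005],[0,0,0],0.01],[[0,0,-0.01],[0,0,0],0.01],[[0,0,-0.015],[0,0,0],0.01],[[0,0,-0.025],[0,0,0],0.01],[[-0.01,0.01,-0.02],[0,0,0],0.01],[[-0.03,0.025,-0.005],[0,0,0],0.01],[[-0.04,0.03,0],[0,0,0],0.01],[[-0.04,0.03,0],[0,0,0],0.01],[[-0.035,0.02,0],[0,0,0],0.01],[[-0.02,0.012,0],[0,0,0],0.01]]'; python3 -m crank '[[[-0.0135,0.009,0],[0,0,0],0.01],[[0,0,0],[0,0,0],0.01],[[0,0,0],[0,0,0],0.01],[[0,0,0],[0,0,0],0.01]]'
python3 - <<'E'
from h import *
p,d=bot.read_camera('wrist');cv2.imwrite('pics/w10.png',p[...,::-1])
print(bot.get_obs()['eef_pos'])
E
```

```text
t: 19.4
eef_pos: [0.6311, -0.1707, 0.2051]
tool_rot: [0.001, -0.001, 1.0, 0.0]
contact_force: [-0.2, 0.2, -0.2]
gripper_width: 0.245
t: 19.9
eef_pos: [0.6416, -0.165, 0.2044]
tool_rot: [-0.0, 0.001, 1.0, -0.0]
contact_force: [0.6, -0.3, -0.1]
gripper_width: 0.245
[ 0.6417213  -0.1648224   0.20432006]
```

View pics/w10.png

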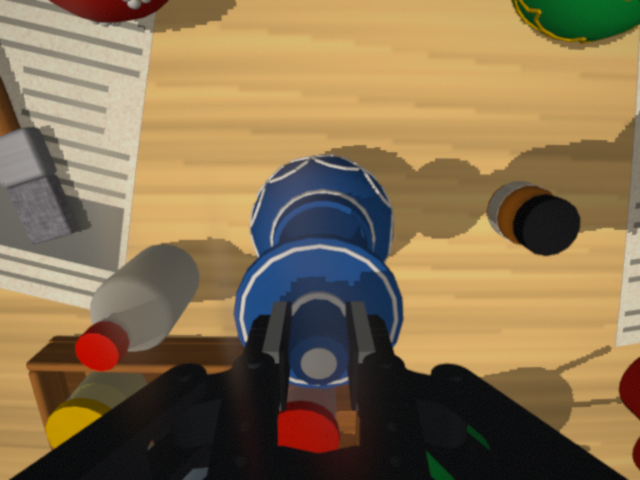

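The jar mouth (u≈322) is about 3 px right of the lid (319), so I'm nudging +y 2 mm and +x 1 mm before lowering.

```bash
python3 -m crank '[[[-0.001,0.0018,0.015],[0,0,0],0.01],[[0,0,0.025],[0,0,0],0.01],[[0,0,0.02],[0,0,0],0.01],[[0,0,0.005],[0,0,0],0.01],[[0,0,0.004],[0,0,0],0.01],[[0,0,0.003],[0,0,0],0.01],[[0,0,0.002],[0,0,0],0.01],[[0,0,0.002],[0,0,0],0.01],[[0,0,0],[0,0,0],0.01]]';python3 -m crank '[[[0,0,0.0015],[0,0,0],0.01],[[0,0,0],[0,0,0],0.01]]';python3 -m crank '[[[0,0,0.001],[0,0,0],0.01],[[0,0,0],[0,0,0],0.01]]';python3 -m crank '[[[0,0,0.0008],[0,0,0],0.01],[[0,0,0],[0,0,0],0.01]]'
```

```text
t: 21.08
eef_pos: [0.6435, -0.162, 0.1281]
tool_rot: [0.0, 0.0, 1.0, 0.0]
contact_force: [-0.1, 0.7, 0.6]
gripper_width: 0.248
t: 21.32
eef_pos: [0.6434, -0.162, 0.1265]
tool_rot: [-0.0, 0.0, 1.0, 0.0]
contact_force: [0.1, 0.7, -0.2]
gripper_width: 0.247
t: 21.58
eef_pos: [0.6434, -0.162, 0.1255]
tool_rot: [-0.0, 0.0, 1.0, 0.0]
contact_force: [-0.7, 0.4, -0.1]
gripper_width: 0.246
t: 21.82
eef_pos: [0.6434, -0.162, 0.1247]
tool_rot: [-0.0, 0.0, 1.0, 0.0]
contact_force: [-0.4, -0.1, -0.9]
gripper_width: 0.243
```

```bash
python3 -m crank '[[[0,0,0.0008],[0,0,0],0.01],[[0,0,0],[0,0,0],0.01]]';python3 -m crank '[[[0,0,0.0005],[0,0,0],0.01],[[0,0,0],[0,0,0],0.01]]'
```

```text
t: 22.08
eef_pos: [0.6436, -0.162, 0.1244]
tool_rot: [0.0, 0.0, 1.0, 0.0]
contact_force: [-2.0, 1.1, 4.1]
gripper_width: 0.246
t: 22.32
eef_pos: [0.6437, -0.1621, 0.1244]
tool_rot: [0.0, 0.0, 1.0, 0.0]
contact_force: [-2.7, 1.0, 7.4]
gripper_width: 0.245
```

Seated at 7 N. Releasing and heading for the wheel.

```bash
python3 -m crank '[[[0,0,0],[0,0,0],0.025],[[0,0,0],[0,0,0],0.032],[[0,0,0],[0,0,0],0.045],[[0,0,-0.01],[0,0,0],0.05],[[0,0,-0.02],[0,0,0],0.05],[[0,0,-0.03],[0,0,0],0.05],[[0.005,0.01,-0.025],[0,0,0],0.05],[[0.02,0.04,0],[0,0,0],0.05],[[0.025,0.05,0],[0,0,0],0.05],[[0.025,0.055,0],[0,0,0],0.05]]';python3 -m crank '[[[0.025,0.055,0],[0,0,0],0.05],[[0.025,0.055,0],[0,0,0],0.05],[[0.025,0.055,0],[0,0,0],0.05],[[0.02,0.045,0.01],[0,0,0],0.05],[[0.018,0.035,0.02],[0,0,0],0.05],[[0.01,0.0275,0.02],[0,0,0],0.05],[[0,0,0.02],[0,0,0],0.05],[[0,0,0],[0,0,0],0.05],[[0,0,0],[0,0,0],0.05]]'
python3 - <<'E'
from h import *
p,d=bot.read_camera('wrist');cv2.imwrite('pics/w11.png',p[...,::-1])
p,d=bot.read_camera('side');cv2.imwrite('pics/s11.png',p[...,::-1])
p,d=bot.read_camera('top');cv2.imwrite('pics/t11.png',p[...,::-1])
print(bot.get_obs()['eef_pos'])
P=cloud('top',d).reshape(-1,3)
for n,x,y,z in(('greenlid',.4645,.012,.107),('bluelid',.643,-.1615,.107),('redmouth',.456,-.2985,.1)):
    m=(abs(P[:,2]-z)<.004)&(np.hypot(P[:,0]-x,P[:,1]-y)<.045)
    print(n,m.sum(),cv2.minEnclosingCircle(P[m][:,:2].astype(np.float32)),P[m].mean(0),P[m][:,2].std())
E
```

```text
t: 23.58
eef_pos: [0.5684, -0.0062, 0.2103]
tool_rot: [0.001, 0.001, 1.0, 0.0]
contact_force: [0.9, 0.5, 0.1]
gripper_width: 0.586
t: 24.7
eef_pos: [0.4465, 0.2654, 0.1399]
tool_rot: [0.001, 0.001, 1.0, 0.0]
contact_force: [0.4, -0.1, 0.2]
gripper_width: 0.589
[0.44633357 0.26540925 0.13963559]
greenlid 1071 ((0.4648432731628418, 0.013904910534620285), 0.03484175354242325) [0.46468046 0.01387155 0.10729064] 0.0015046780317289697
bluelid 1016 ((0.645105242729187, -0.16053219139575958), 0.035148654133081436) [ 0.64353613 -0.15970393  0.10718317] 0.0014942419879062081
redmouth 268 ((0.45483025908470154, -0.2980693578720093), 0.03122686594724655) [ 0.45508709 -0.29789546  0.09963449] 0.0016704675153730467
```

View pics/w11.png

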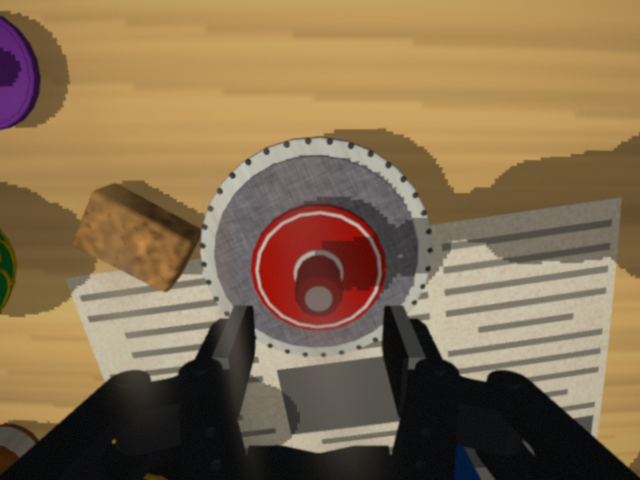

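View pics/s11.png

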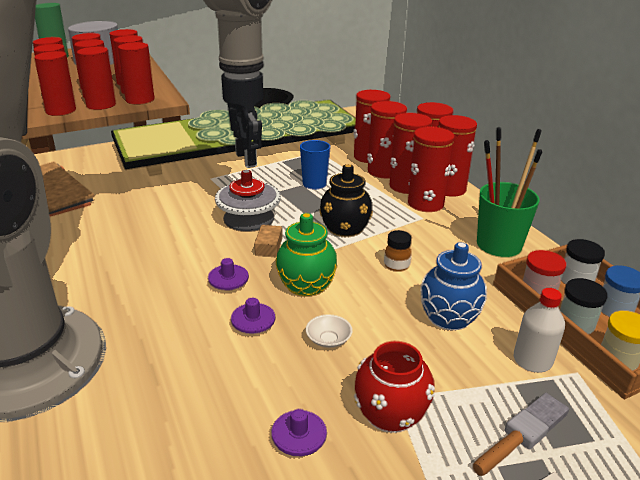

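Both lids are flat at about 0.107 m, and the red lid's knob (319,298) is centred between the fingers. Grasping it.

```bash
python3 -m crank '[[[0,0,0.015],[0,0,0],0.05],[[0,0,0.02],[0,0,0],0.05],[[0,0,0.0095],[0,0,0],0.05],[[0,0,0],[0,0,0],0.035],[[0,0,0],[0,0,0],0.02],[[0,0,0],[0,0,0],0.01],[[0,0,0],[0,0,0],0.01],[[0,0,0],[0,0,0],0.01]]' 30;  python3 -m crank '[[[0,0,-0.005],[0,0,0],0.01],[[0,0,-0.01],[0,0,0],0.01],[[0,0,-0.02],[0,0,0],0.01],[[0,0,-0.03],[0,0,0],0.01],[[0,0,-0.03],[0,0,0],0.01],[[0,-0.02,-0.015],[0,0,0],0.01],[[0,-0.04,0],[0,0,0],0.01],[[0,-0.05,0],[0,0,0],0.01],[[0,-0.05,0],[0,0,0],0.01],[[0,-0.05,0],[0,0,0],0.01]]'
```

```text
t: 25.85
eef_pos: [0.4457, 0.2656, 0.0943]
tool_rot: [0.0, 0.0, 1.0, 0.0]
contact_force: [-0.3, -0.5, 0.5]
gripper_width: 0.243
t: 27.1
eef_pos: [0.4444, 0.0524, 0.2039]
tool_rot: [-0.0, 0.001, 1.0, -0.0]
contact_force: [0.8, -0.1, -0.2]
gripper_width: 0.244
```

```bash
python3 -m crank '[[[-0.001,-0.055,0],[0,0,0],0.01],[[-0.001,-0.055,0],[0,0,0],0.01],[[-0.0015,-0.055,0],[0,0,0],0.01],[[-0.0015,-0.055,0],[0,0,0],0.01],[[-0.0015,-0.05,0],[0,0,0],0.01],[[-0.001,-0.045,0],[0,0,0],0.01],[[-0.001,-0.03,0],[0,0,0],0.01],[[0,-0.01,0],[0,0,0],0.01],[[0,0,0],[0,0,0],0.01],[[0,0,0],[0,0,0],0.01]]'
python3 - <<'E'
from h import *
p,d=bot.read_camera('wrist');cv2.imwrite('pics/w12.png',p[...,::-1])
print(bot.get_obs()['eef_pos'])
E
```

```text
t: 28.35
eef_pos: [0.4539, -0.298, 0.2038]
tool_rot: [-0.0, -0.001, 1.0, 0.001]
contact_force: [0.1, -0.6, -1.3]
gripper_width: 0.25
[ 0.45404987 -0.29799432  0.20386254]
```

View pics/w12.png

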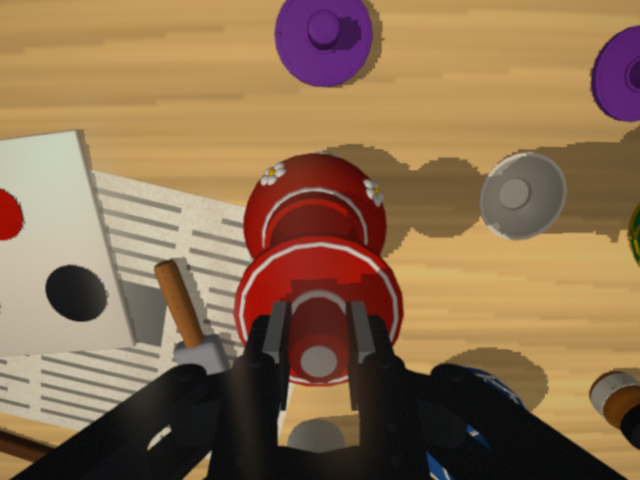

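The jar mouth (u≈314.5) is about 4 px left of the lid (319): correcting -y 2 mm and +x 1 mm, then lowering.

```bash
python3 -m crank '[[[-0.001,-0.002,0.015],[0,0,0],0.01],[[0,0,0.025],[0,0,0],0.01],[[0,0,0.02],[0,0,0],0.01],[[0,0,0.005],[0,0,0],0.01],[[0,0,0.004],[0,0,0],0.01],[[0,0,0.003],[0,0,0],0.01],[[0,0,0.002],[0,0,0],0.01],[[0,0,0.001],[0,0,0],0.01],[[0,0,0],[0,0,0],0.01]]';python3 -m crank '[[[0,0,0.0015],[0,0,0],0.01],[[0,0,0],[0,0,0],0.01]]';python3 -m crank '[[[0,0,0.001],[0,0,0],0.01],[[0,0,0],[0,0,0],0.01]]'
```

```text
t: 29.52
eef_pos: [0.455, -0.3015, 0.1291]
tool_rot: [0.0, 0.0, 1.0, -0.0]
contact_force: [-0.6, -0.4, -0.6]
gripper_width: 0.252
t: 29.78
eef_pos: [0.4549, -0.3015, 0.1274]
tool_rot: [-0.0, 0.0, 1.0, 0.0]
contact_force: [-0.4, -0.4, 0.4]
gripper_width: 0.245
t: 30.02
eef_pos: [0.4549, -0.3015, 0.1264]
tool_rot: [-0.0, 0.0, 1.0, 0.0]
contact_force: [0.2, 0.9, -0.3]
gripper_width: 0.245
```

```bash
python3 -m crank '[[[0,0,0.001],[0,0,0],0.01],[[0,0,0],[0,0,0],0.01]]';python3 -m crank '[[[0,0,0.0007],[0,0,0],0.01],[[0,0,0],[0,0,0],0.01]]';python3 -m crank '[[[0,0,0.0007],[0,0,0],0.01],[[0,0,0],[0,0,0],0.01]]'
```

```text
t: 30.28
eef_pos: [0.4549, -0.3015, 0.1254]
tool_rot: [-0.0, 0.0, 1.0, 0.0]
contact_force: [0.1, 0.0, -0.9]
gripper_width: 0.248
t: 30.52
eef_pos: [0.4549, -0.3015, 0.1247]
tool_rot: [-0.0, 0.0, 1.0, 0.0]
contact_force: [0.1, 0.1, -0.3]
gripper_width: 0.243
t: 30.78
eef_pos: [0.455, -0.3016, 0.1243]
tool_rot: [0.0, 0.0, 1.0, -0.0]
contact_force: [-1.2, 0.7, 1.9]
gripper_width: 0.247
```

```bash
python3 -m crank '[[[0,0,0.0004],[0,0,0],0.01],[[0,0,0],[0,0,0],0.01]]';python3 -m crank '[[[0,0,0],[0,0,0],0.025],[[0,0,0],[0,0,0],0.032],[[0,0,0],[0,0,0],0.045],[[0,0,-0.01],[0,0,0],0.05],[[0,0,-0.02],[0,0,0],0.05],[[0,0,-0.03],[0,0,0],0.05],[[0,0.02,-0.03],[0,0,0],0.05],[[0,0.04,-0.01],[0,0,0],0.05],[[0,0.05,0],[0,0,0],0.05],[[0,0.05,0],[0,0,0],0.05]]';python3 -m crank '[[[-0.015,0.055,0],[0,0,0],0.05],[[-0.015,0.055,0],[0,0,0],0.05],[[-0.005,0.055,0],[0,0,0],0.05],[[0,0.055,0],[0,0,0],0.05],[[0,0.055,0],[0,0,0],0.05],[[0,0.05,0],[0,0,0],0.05],[[0,0.05,0],[0,0,0],0.05],[[0,0.03,0],[0,0,0],0.05],[[0,0.0,0],[0,0,0],0.05],[[0,0.0,0],[0,0,0],0.05]]'
python3 - <<'E'
from h import *
p,d2=bot.read_camera('side');cv2.imwrite('pics/s13.png',p[...,::-1])
p,d=bot.read_camera('top');cv2.imwrite('pics/t13.png',p[...,::-1])
print(bot.get_obs()['eef_pos'])
P=cloud('top',d).reshape(-1,3)
for n,x,y,z in(('greenlid',.4645,.012,.107),('bluelid',.643,-.1615,.107),('redlid',.456,-.2985,.107)):
    m=(abs(P[:,2]-z)<.004)&(np.hypot(P[:,0]-x,P[:,1]-y)<.045)
    A=np.linalg.lstsq(np.c_[P[m][:,:2]-[x,y],np.ones(m.sum())],P[m][:,2],rcond=None)[0]
    print(n,m.sum(),cv2.minEnclosingCircle(P[m][:,:2].astype(np.float32)),P[m].mean(0),'tilt deg',np.degrees(A[:2]).round(2))
E
```

```text
t: 31.02
eef_pos: [0.455, -0.3016, 0.1242]
tool_rot: [0.0, 0.0, 1.0, 0.0]
contact_force: [-1.5, 1.3, 6.6]
gripper_width: 0.248
t: 32.28
eef_pos: [0.4551, -0.1403, 0.2246]
tool_rot: [0.001, 0.0, 1.0, 0.0]
contact_force: [0.4, -0.2, 0.3]
gripper_width: 0.587
t: 33.52
eef_pos: [0.4903, 0.2624, 0.224]
tool_rot: [0.0, 0.001, 1.0, -0.0]
contact_force: [-0.9, -0.8, -0.2]
gripper_width: 0.589
[0.49035698 0.26184478 0.22395993]
greenlid 1075 ((0.46485158801078796, 0.013869733549654484), 0.03492055460810661) [0.4646161  0.01388049 0.10729458] tilt deg [-0.09  0.25]
bluelid 1007 ((0.6449134945869446, -0.16036657989025116), 0.03514218330383301) [ 0.64369823 -0.15980763  0.10709407] tilt deg [ 0.06 -0.04]
redlid 1047 ((0.4554872512817383, -0.2994785010814667), 0.03499061241745949) [ 0.45525206 -0.29768932  0.10715354] tilt deg [-0.1  -0.13]
```

View pics/s13.png

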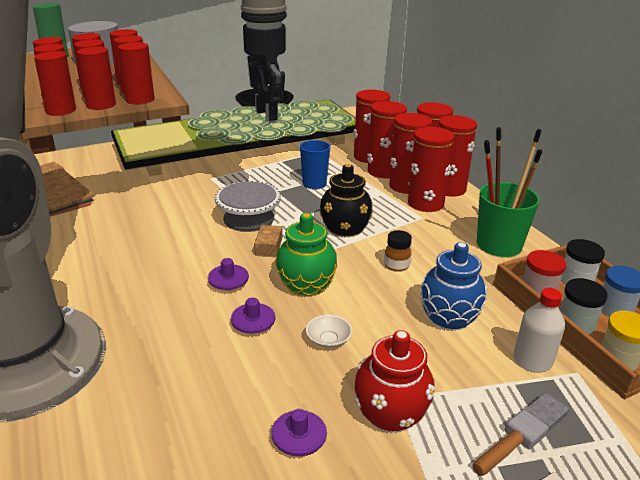

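View pics/t13.png

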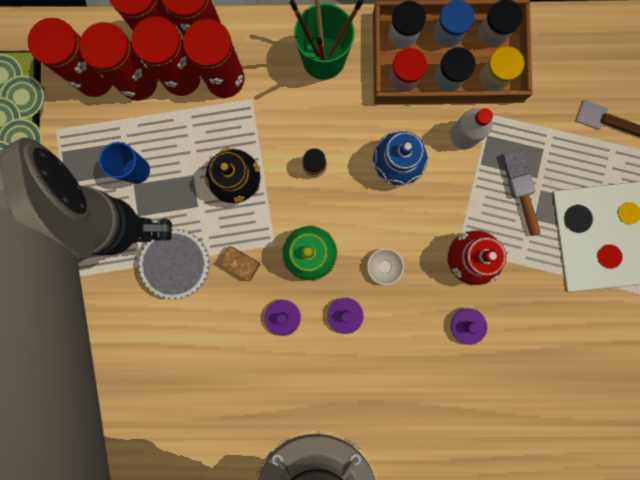

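All three jars wear their own lid, flat (tilt within 0.3°), with the plates at 0.107 m. The jars stand at the same pixels as at the start and the robot is clear.

```bash
python3 -c "
from station import bot
print(bot.hand_in())"
```

```text
the job is handed in; nothing more can be done
None
```

The red, blue and green jars each have the lid of their own colour, and I handed the job in at about 34 s. I set the red lid down on the felt wheel first. Then the green lid went to the green jar, the blue lid to the blue jar, and the red lid from the wheel to the red jar. No lid touched the bench, and each was let go only after light contact of about 2–7 N.

**Last checks:**
- **Seating:** the plate tops are at 0.107 m, as the text gives for a seated lid, and the lids are level to within about 0.3°.
- **Surroundings:** in the last camera pictures all four jars stand where they were, the wheel is empty and the gripper is clear of everything.
- **Disagreement:** the top camera and the arm's own position readings differed by 2–3 mm sideways. I corrected for this with the wrist camera before each grasp and before lowering each lid.

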